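# Clear and load the tack-weld jig

## Task

Get the tack-weld jig ready for the next trainee: first throw its clamp lever over, away from you, to raise the hold-down strap; then take every 70 mm square-tube coupon out of the stock tray, lay each in front of a nest of its own and push it between the converging guides until it is fully home against the end stop; when all of them are home, pull the lever back towards you, all the way, to clamp. Any nest will do for any coupon; the round sleeve left standing on the jig goes into the tray, on its floor, and the other offcuts stay there. Do not disturb the hammer.

Things in the scene. Friction and masses are not known exactly. Their poses are not given: they have to be found in the camera images.
- jig: Tack-weld jig, fixed: dark steel base plate, x from -100 to 100 mm, y from -140 to 194 mm, 10 mm thick. Origin at bench height, in the middle of the four nests; x points along the nests from their mouths (robot's side) to the end stop, y left, z up. Nests a, b, c, d at y = +102, +34, -34, -102 mm. The plate is bare from x = -100 mm to the mouths at x = 15 mm, but for the sleeve left there
- nest_a (a point): Centre (half-way up) of a coupon that is fully home in nest a: at (45, 102, 25) mm in the jig's frame, axes as the jig's
- nest_b (a point): Centre (half-way up) of a coupon that is fully home in nest b: at (45, 34, 25) mm in the jig's frame, axes as the jig's. Guides of each nest: two upright flat bars 6 mm thick, 22 mm high, on the plate, converging from 54 mm apart at x = 15 mm to 33 mm apart at x = 40 mm, then parallel to the stop (face at x = 80 mm, 22 mm high)
- nest_c (a point): Centre (half-way up) of a coupon that is fully home in nest c: at (45, -34, 25) mm in the jig's frame, axes as the jig's. Home = front end on the stop; the rear end is then at x = 10 mm, 5 mm outside the mouth
- nest_d (a point): Centre (half-way up) of a coupon that is fully home in nest d: at (45, -102, 25) mm in the jig's frame, axes as the jig's
- strap_c (a point): Middle of the underside of the aluminium hold-down strap, 16 mm wide (x), 6 mm thick, across all nests at x = 58 mm of the jig; underside 41.5 mm above the bench when clamped, 51.5 mm when released. It keeps coupons from being put in from above: they are pushed in under it. Its two 10 mm guide pins at y = +-133 mm are 68 mm high
- clamp (a joint): Clamp lever on the left end of the jig: a steel arm with a black ball, hinged about the jig's y axis. 0 = leaning towards the robot (-x of the jig), strap down, clamped; 1.0 rad = leaning away from the robot (+x), strap raised 10 mm, released. Stays where it is left; moves with about 1 to 2 N at the ball, either way
- clamp_tip (a point): Centre of the lever's black ball, 26 mm in diameter, on a 10 mm thick arm; 80 mm from the pivot, which is at x = 65, y = 166, z = 32 mm in the jig's frame. The pivot block on the plate is 70 x 50 mm, its top 35 mm above the bench
- tray: Grey open stock tray, fixed to the bench, 255 (x) x 285 (y) mm, floor 5 mm thick, walls 5 mm thick with their tops 22 mm above the bench. Origin at bench height under its centre. Two hex nuts (25 mm, 11 mm high), not part of the job, lie in it as well
- coupon1_c (a point): Centre of a weld coupon: a 70 mm length of bright square steel tube 30 x 30 mm, 0.12 to 0.24 kg, lying in the tray at the start; x along its length. Three or four coupons are present, in any of the tray's places
- coupon2_c (a point): Centre of a weld coupon: a 70 mm length of bright square steel tube 30 x 30 mm, 0.12 to 0.24 kg, lying in the tray at the start; x along its length. Three or four coupons are present, in any of the tray's places
- coupon3_c (a point): Centre of a weld coupon: a 70 mm length of bright square steel tube 30 x 30 mm, 0.12 to 0.24 kg, lying in the tray at the start; x along its length. Three or four coupons are present, in any of the tray's places
- coupon4_c (a point): Centre of a weld coupon: a 70 mm length of bright square steel tube 30 x 30 mm, 0.12 to 0.24 kg, lying in the tray at the start; x along its length. Three or four coupons are present, in any of the tray's places
- shortie_c (a point): Centre of a short offcut of the same square tube, 30 x 30 mm but only 40 mm long, x along its length; not a coupon
- angle_c (a point): Centre (15 mm up) of an offcut of steel angle 70 mm long, 32 mm wide, 30 mm high, x along its length; not a coupon
- sleeve_c (a point): Centre of a round steel sleeve standing on end, 42 mm outside, 32 mm inside, 30 mm high, about 0.12 kg, z along its bore; not a coupon. At the start it stands on the jig's plate, in front of the nests
- hammer: Hammer lying at the back of the bench, behind the tray and jig; origin under its middle
Not all that is in view belongs to the job. What is shaped like the part that bears angle_c but pink is not meant. Leave any brown or yellow look-alike of the part that bears coupon4_c alone.

How it is judged (in metres and radians):
On the way, in this order (a step that is already met when the one before it is completed fails the run):
1. the clamp lever is thrown over to released (above 0.85 rad) (value of joint clamp above 0.85 rad), for 0.2 s.
2. every coupon present is fully home in a nest (((x of coupon1_c in the frame of nest_a between -0.004 and 0.004 m and y of coupon1_c in the frame of nest_a between -0.004 and 0.004 m and z of coupon1_c in the frame of nest_a between -0.004 and 0.004 m and angle between the x axis of coupon1_c and the x axis of nest_a, either way round below 0.09 rad) or (x of coupon1_c in the frame of nest_b between -0.004 and 0.004 m and y of coupon1_c in the frame of nest_b between -0.004 and 0.004 m and z of coupon1_c in the frame of nest_b between -0.004 and 0.004 m and angle between the x axis of coupon1_c and the x axis of nest_b, either way round below 0.09 rad) or (x of coupon1_c in the frame of nest_c between -0.004 and 0.004 m and y of coupon1_c in the frame of nest_c between -0.004 and 0.004 m and z of coupon1_c in the frame of nest_c between -0.004 and 0.004 m and angle between the x axis of coupon1_c and the x axis of nest_c, either way round below 0.09 rad) or (x of coupon1_c in the frame of nest_d between -0.004 and 0.004 m and y of coupon1_c in the frame of nest_d between -0.004 and 0.004 m and z of coupon1_c in the frame of nest_d between -0.004 and 0.004 m and angle between the x axis of coupon1_c and the x axis of nest_d, either way round below 0.09 rad)) and ((x of coupon2_c in the frame of nest_a between -0.004 and 0.004 m and y of coupon2_c in the frame of nest_a between -0.004 and 0.004 m and z of coupon2_c in the frame of nest_a between -0.004 and 0.004 m and angle between the x axis of coupon2_c and the x axis of nest_a, either way round below 0.09 rad) or (x of coupon2_c in the frame of nest_b between -0.004 and 0.004 m and y of coupon2_c in the frame of nest_b between -0.004 and 0.004 m and z of coupon2_c in the frame of nest_b between -0.004 and 0.004 m and angle between the x axis of coupon2_c and the x axis of nest_b, either way round below 0.09 rad) or (x of coupon2_c in the frame of nest_c between -0.004 and 0.004 m and y of coupon2_c in the frame of nest_c between -0.004 and 0.004 m and z of coupon2_c in the frame of nest_c between -0.004 and 0.004 m and angle between the x axis of coupon2_c and the x axis of nest_c, either way round below 0.09 rad) or (x of coupon2_c in the frame of nest_d between -0.004 and 0.004 m and y of coupon2_c in the frame of nest_d between -0.004 and 0.004 m and z of coupon2_c in the frame of nest_d between -0.004 and 0.004 m and angle between the x axis of coupon2_c and the x axis of nest_d, either way round below 0.09 rad)) and ((x of coupon3_c in the frame of nest_a between -0.004 and 0.004 m and y of coupon3_c in the frame of nest_a between -0.004 and 0.004 m and z of coupon3_c in the frame of nest_a between -0.004 and 0.004 m and angle between the x axis of coupon3_c and the x axis of nest_a, either way round below 0.09 rad) or (x of coupon3_c in the frame of nest_b between -0.004 and 0.004 m and y of coupon3_c in the frame of nest_b between -0.004 and 0.004 m and z of coupon3_c in the frame of nest_b between -0.004 and 0.004 m and angle between the x axis of coupon3_c and the x axis of nest_b, either way round below 0.09 rad) or (x of coupon3_c in the frame of nest_c between -0.004 and 0.004 m and y of coupon3_c in the frame of nest_c between -0.004 and 0.004 m and z of coupon3_c in the frame of nest_c between -0.004 and 0.004 m and angle between the x axis of coupon3_c and the x axis of nest_c, either way round below 0.09 rad) or (x of coupon3_c in the frame of nest_d between -0.004 and 0.004 m and y of coupon3_c in the frame of nest_d between -0.004 and 0.004 m and z of coupon3_c in the frame of nest_d between -0.004 and 0.004 m and angle between the x axis of coupon3_c and the x axis of nest_d, either way round below 0.09 rad)) and ((x of coupon4_c in the frame of nest_a between -0.004 and 0.004 m and y of coupon4_c in the frame of nest_a between -0.004 and 0.004 m and z of coupon4_c in the frame of nest_a between -0.004 and 0.004 m and angle between the x axis of coupon4_c and the x axis of nest_a, either way round below 0.09 rad) or (x of coupon4_c in the frame of nest_b between -0.004 and 0.004 m and y of coupon4_c in the frame of nest_b between -0.004 and 0.004 m and z of coupon4_c in the frame of nest_b between -0.004 and 0.004 m and angle between the x axis of coupon4_c and the x axis of nest_b, either way round below 0.09 rad) or (x of coupon4_c in the frame of nest_c between -0.004 and 0.004 m and y of coupon4_c in the frame of nest_c between -0.004 and 0.004 m and z of coupon4_c in the frame of nest_c between -0.004 and 0.004 m and angle between the x axis of coupon4_c and the x axis of nest_c, either way round below 0.09 rad) or (x of coupon4_c in the frame of nest_d between -0.004 and 0.004 m and y of coupon4_c in the frame of nest_d between -0.004 and 0.004 m and z of coupon4_c in the frame of nest_d between -0.004 and 0.004 m and angle between the x axis of coupon4_c and the x axis of nest_d, either way round below 0.09 rad))), for 0.2 s.
3. the lever is pulled back to clamped (below 0.12 rad) (value of joint clamp below 0.12 rad), for 0.2 s.
At the end, for the whole second after the job is handed in: Every coupon present lies at rest, home in a nest of its own (within 4 mm each way and 0.09 rad of it); the lever is clamped (below 0.12 rad); the short tube, the angle and the sleeve are inside the tray, their centres less than 40 mm above the bench (all of step 2 and x of shortie_c in the frame of tray between -0.125 and 0.125 m and y of shortie_c in the frame of tray between -0.14 and 0.14 m and z of each of shortie_c, angle_c, sleeve_c in the frame of tray below 0.04 m and x of angle_c in the frame of tray between -0.125 and 0.125 m and y of angle_c in the frame of tray between -0.14 and 0.14 m and x of sleeve_c in the frame of tray between -0.125 and 0.125 m and y of sleeve_c in the frame of tray between -0.14 and 0.14 m and value of joint clamp below 0.12 rad and linear speed of each of coupon1, coupon2, coupon3, coupon4 below 0.02 m/s); the robot touches nothing.
It fails at once if the hammer is moved by more than 40 mm (distance of hammer from where it was at the start of the episode above 0.04 m).
Of coupon1, coupon2, coupon3, coupon4 only 3 to 4 are there at a start; the rules pass over those that are not, and their reading is None.
At some moment in a run one of coupon1, coupon2, coupon3, coupon4 may be knocked a few centimetres aside while the robot is not near it.
Once in a run the grip may slacken for a moment while it holds something.
It also fails if it takes over 210 s, if anything falls off the work surface, if the arm or the gripper's body presses on something with over 40 N, if the wrist force passes 120 N, or if a joint passes its speed limit or range.

## Robot

A 6-joint arm with a two-finger parallel gripper is mounted at the origin on the work surface. World frame = base frame: x ahead of the robot, y to its left, z up, the work surface at z = 0. Lengths are in mm, angles in rad, forces in N, time in s.
With the tool pointing down it reaches from about 400 to 925 mm from the base axis. Payload 12.5 kg.
Tool frame: the origin (TCP) lies at the very end of the fingers, on their centre line; the grasp point (between the pads) lies 19 mm behind it; z points along the fingers, y is the direction in which the jaws open and shut (so a half turn about z gives the same grasp; the last joint's range is limited). The gripper opens to 95 mm and grips with 3 to 60 N. Pads are 20 mm wide; open, the fingers measure 119 mm over their backs; the gripper's body (75 mm by 180 mm) begins 59 mm behind the grasp point.
Start: joints at [1.056, 0.491, 1.559, -0, 1.092, -0.106], TCP at [248.428, 573.524, 214.661] pointing down, gripper open.
Joint ranges: [-3.1, 3.1], [-0.84, 2.19], [0.05, 2.79], [-1.13, 4.28], [0.06, 2.93], [-2.69, 2.69]. Speed limits (rad/s): [2.22, 2.22, 2.79, 3.14, 3.14, 3.14].

## Interface

Orientations are given as [roll, pitch, yaw] about the fixed x, y, z axes, in that order (R = Rz(yaw) Ry(pitch) Rx(roll)).
In Python, from cell import env gives the robot as it stands.
- The arm moves only by the shell command python3 -m pendant 'ROWS'. ROWS is JSON, a list that holds one entry, the list of rows, each a list of 5 numbers: the opening, from 0 (shut) to 1 (fully open), then the shift along the tool's x, y, z in m, then the turn about the tool's z in rad. A call has exactly 8 rows; each row is the pose to reach, as a shift and turn from the pose commanded when the call began, along the tool's axes at that moment; what a row does not reach only later rows make up. A row lasts 1/10 s, in which the tool goes at most 50 mm and 8.59 degrees, less where a joint would pass 70% of its speed; a pose out of reach is approached as far as the arm can. A call with a gripper value outside its range is refused whole. The fingers move at their own pace and stop on an object; the grip force is fixed at half the most. Time passes only in rows, so rows that repeat a pose let the fingers close, or fill a call up. It gives the time, the measured TCP pose, the force and the opening at its end, in the units of the state.
- env.state(): the state, without advancing time (a new reading comes with each control period).
- env.read_camera(name): name is "side" or "top"; returns a dict with "image" (384x512x3 uint8, blue, green, red), "range_z" (384x512 float32, mm along the optical axis (not along the pixel's ray), 0 where there is no reading), "fx", "fy", "cx", "cy" (pixels), "rvec" (rotation vector, rad) and "tvec" (3), from world to camera coordinates, as OpenCV has them. Camera axes: x right, y down, z forward; pixel columns grow to the right and rows downward; lengths in mm; the calibration is good to about 2 mm. A picture is of the moment at which its call begins.
- env.job_done(): hands the job in, once; it reports no verdict.
The state is a dict: "t": time; "joints": joint angles; "qvel": joint speeds; "tau": joint torques, N m; "eef_pos": TCP position; "tcp_rot": TCP orientation; "ft_force": force on the tool from outside, world axes, zero at the start; "moment": the same for the moment, N m; "opening": opening from 0.0 (shut) to 1.0 (fully open).
Only numpy, scipy, OpenCV 4.12 (cv2) and the standard library are available. Lean on these libraries where they do the work, as an engineer would, in place of code of your own. Each camera call takes 0.05 s, during which the arm holds its last target. There are 200 camera calls.

## Working session

There is one attempt and no reset: what is moved stays moved. The work goes in short steps, Python scripts to look and compute and a shell command to move; the robot and the scene stay as the last step left them, time stands still between calls to the robot, and variables do not carry over. Pictures are saved under pics/ and viewed, about 12 in all and at most 16, crops included, and the job is handed in when it is done.

```bash
ls; mkdir -p pics
cat > h.py <<'E'
import numpy as np, cv2, json
from cell import env
def cam(n):
    c=env.read_camera(n); c['R']=cv2.Rodrigues(np.array(c['rvec'],float))[0]; c['t']=np.array(c['tvec'],float).ravel(); return c
def cloud(c):
    v,u=np.mgrid[:384,:512]; z=c['range_z']
    p=np.stack([(u-c['cx'])/c['fx']*z,(v-c['cy'])/c['fy']*z,z],-1)
    w=(p-c['t'])@c['R']; w[z<=0]=np.nan; return w
def onplane(c,u,v,h):
    d=c['R'].T@np.array([(u-c['cx'])/c['fx'],(v-c['cy'])/c['fy'],1]); o=-c['R'].T@c['t']
    return o+d*(h-o[2])/d[2]
def proj(c,p):
    q=c['R']@np.array(p,float)+c['t']; return q[0]/q[2]*c['fx']+c['cx'],q[1]/q[2]*c['fy']+c['cy']
def tool(p,yaw=None):
    """delta in tool axes from current TCP to world p (mm) -> m"""
    from scipy.spatial.transform import Rotation as Ro
    s=env.state(); R=Ro.from_euler('xyz',s['tcp_rot']).as_matrix()
    return np.round(R.T@(np.array(p)-s['eef_pos'])/1000,4)
E
python3 - <<'E'
from h import *
s=env.state(); print(s)
for n in('top','side'):
    c=cam(n); np.save(f'/tmp/{n}.npy',cloud(c)); print(n,c['fx'],-c['R'].T@c['t'])
    cv2.imwrite(f'pics/{n}0.png',cv2.resize(c['image'],(768,576),interpolation=cv2.INTER_CUBIC))
E
```

```text
pics
{'t': 0.0, 'joints': array([ 1.05638056e+00,  4.91540932e-01,  1.55944852e+00, -1.08717437e-05,
        1.09172439e+00, -1.05573485e-01]), 'qvel': array([ 5.43300401e-05, -1.02208509e-03, -9.03455551e-04, -2.94639539e-04,
        6.23015146e-04,  1.70955279e-04]), 'tau': array([-2.59646826e-03, -6.12635207e+01, -2.58168554e+01,  6.91555627e-02,
        4.83236276e-02, -9.24832989e-05]), 'eef_pos': array([248.30933917, 573.28358161, 214.07364856]), 'tcp_rot': array([-3.14047669e+00, -1.08559942e-04,  2.73275533e+00]), 'ft_force': array([0.32680423, 0.00247785, 0.17959407]), 'moment': array([0.03335369, 0.00284795, 0.02879344]), 'opening': 0.9999497464964028}
top 361.6393012414721 [ 354.88939647   49.64034321 1222.21938909]
side 464.93294037575595 [454.98950439 927.82157713 814.29168881]
```

View pics/top0.png

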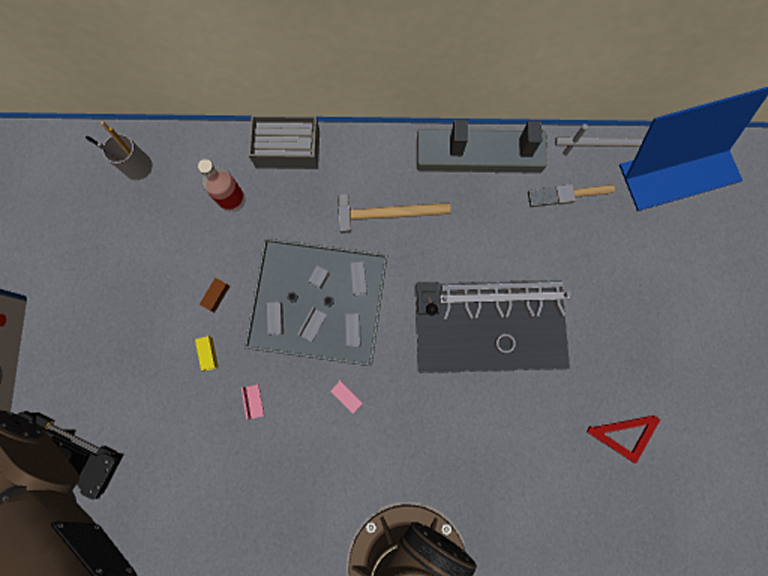

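View pics/side0.png

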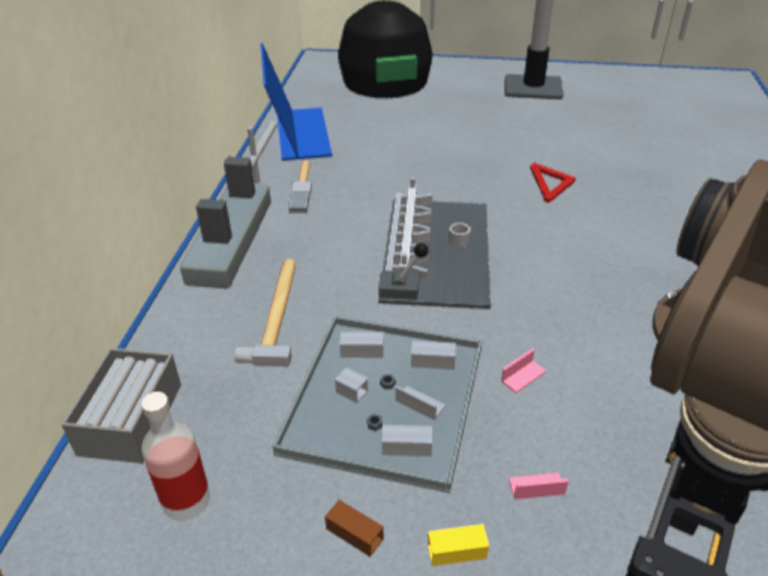

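The top view shows the tray (centre about 316,302) holding three coupons (275,319), (352,330) and (358,278). The angle is at about (313,324) and the shortie at (318,277). The jig is at about (493,327), with the lever ball at (431,309) and the sleeve at (506,343). Now to measure these.

Run:
```python
from h import *
W=np.load('/tmp/top.npy'); c=cam('top')
def comps(m,lo,hi,name):
    n,l,st,ce=cv2.connectedComponentsWithStats(m.astype(np.uint8))
    for i in range(1,n):
        if st[i,4]<lo or st[i,4]>hi: continue
        P=W[l==i]; 
        r=cv2.minAreaRect(P[:,:2].astype(np.float32)); 
        b=cv2.boxPoints(r); e=b[1]-b[0]; f=b[2]-b[1]; L=e if np.hypot(*e)>np.hypot(*f) else f
        print(name,np.round(ce[i]*1.5),st[i,4],'c',np.round(r[0]),'size',np.round(r[1]),'longdeg',round(np.degrees(np.arctan2(L[1],L[0]))%180,1),'z med',np.round(np.nanpercentile(P[:,2],[10,50,90]),1))
z=W[...,2]; x=W[...,0]; y=W[...,1]
h=lambda a,b:(z>a)&(z<b)
tr=(y>50)&(y<380)&(x>300)&(x<720)
comps(h(25,48)&tr,60,900,'tray obj')
comps(h(12,48)&tr,30,3000,'tray all')
jg=(y<45)&(y>-330)&(x>350)&(x<700)
comps(h(5,120)&jg,500,9000,'jig')
comps(h(28,50)&jg&(x<530),20,900,'sleeve')
comps(h(60,140)&jg,5,900,'ball')
comps(h(38,60)&jg,5,2900,'strap')
# dark plate contour
g=c['image'].max(2); roi=np.zeros_like(g); roi[180:260,265:390]=1
m=((g<75)&(roi>0)).astype(np.uint8); m=cv2.morphologyEx(m,cv2.MORPH_CLOSE,np.ones((9,9)))
k=max(cv2.findContours(m,0,2)[0],key=cv2.contourArea); b=cv2.boxPoints(cv2.minAreaRect(k)); print('plate corners',[np.round(onplane(c,u,v,10)[:2]) for u,v in b])
cv2.imwrite('pics/crop1.png',cv2.resize(c['image'][150:260,155:390],(800,375),interpolation=cv2.INTER_CUBIC))
```

```text
tray obj [358. 277.] 185 c [609. 119.] size [70. 30.] longdeg 6.6 z med [32.2 35.2 38.6]
tray obj [318. 276.] 112 c [610. 209.] size [30. 40.] longdeg 154.3 z med [31.5 35.5 38.6]
tray obj [274. 318.] 204 c [514. 303.] size [70. 31.] longdeg 4.4 z med [31.5 35.  37.9]
tray obj [353. 329.] 196 c [492. 127.] size [71. 27.] longdeg 1.7 z med [32.5 34.9 38.5]
tray all [313. 299.] 566 c [558. 212.] size [286. 256.] longdeg 83.2 z med [16.  21.2 24.8]
tray all [358. 277.] 188 c [609. 119.] size [70. 30.] longdeg 6.7 z med [32.1 35.2 38.5]
tray all [318. 276.] 123 c [610. 209.] size [31. 40.] longdeg 153.8 z med [28.  35.1 38.4]
tray all [292. 296.] 37 c [565. 268.] size [17. 23.] longdeg 90.3 z med [14.1 16.8 18.5]
tray all [328. 300.] 33 c [558. 186.] size [20. 18.] longdeg 1.3 z med [13.8 17.  19.8]
tray all [274. 318.] 221 c [514. 303.] size [70. 31.] longdeg 4.9 z med [29.2 34.7 37.9]
tray all [306. 322.] 56 c [506. 231.] size [ 9. 72.] longdeg 151.3 z med [15.7 30.3 36.5]
tray all [353. 329.] 196 c [492. 127.] size [71. 27.] longdeg 1.7 z med [32.5 34.9 38.5]
tray all [351. 392.] 31 c
[... 433 characters left out ...]
1 c [536. -40.] size [22. 36.] longdeg 179.0 z med [ 77.9 111.1 115.2]
strap [428. 296.] 59 c [567. -38.] size [23. 30.] longdeg 91.5 z med [39.5 43.8 46.8]
strap [502. 297.] 397 c [ 568. -196.] size [ 17. 267.] longdeg 92.7 z med [44.9 47.6 50.6]
strap [422. 309.] 6 c [539. -28.] size [14.  7.] longdeg 46.4 z med [38.7 38.9 40. ]
strap [506. 335.] 7 c [ 484. -208.] size [ 4. 17.] longdeg 91.7 z med [39.6 40.3 41.9]
strap [498. 343.] 14 c [ 467. -190.] size [ 7. 30.] longdeg 178.9 z med [39.5 40.3 42.5]
strap [510. 347.] 21 c [ 459. -215.] size [14. 34.] longdeg 142.2 z med [38.8 40.8 43.6]
plate corners [array([605.,  -8.]), array([ 621., -352.]), array([ 418., -349.]), array([402., -16.])]
```

View pics/crop1.png

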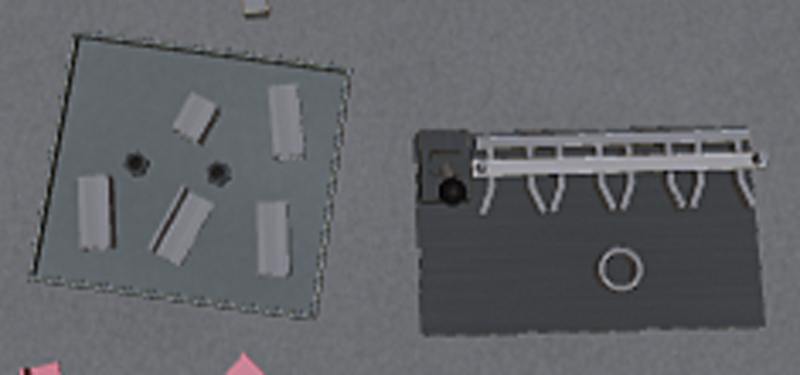

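The crop confirms three grey coupons, the angle (its flange edge shows as a dark line), the shortie, two nuts, and the sleeve in front of nests b and c. The strap and plate centres agree on a jig pose of about (510, -199) with 2.7° yaw. Next I plan the lever throw.

```bash
cat >> h.py <<'E'
YAW=np.radians(2.72); JO=np.array([510,-199.])
def j2w(x,y,z): c,s=np.cos(YAW),np.sin(YAW); return np.array([JO[0]+c*x-s*y,JO[1]+s*x+c*y,z])
def w2j(p): c,s=np.cos(YAW),np.sin(YAW); d=np.array(p[:2])-JO; return np.round([c*d[0]+s*d[1],-s*d[0]+c*d[1]],1)
def turn(yaw): # world yaw of tool x -> turn about tool z
    d=env.state()['tcp_rot'][2]-yaw; return round((d+np.pi)%(2*np.pi)-np.pi,3)
def st():
    s=env.state(); print('t',round(s['t'],1),np.round(s['eef_pos'],1),'jig',w2j(s['eef_pos']),'yaw',round(s['tcp_rot'][2],3),'F',np.round(s['ft_force'],1),'op',round(s['opening'],3))
E
python3 - <<'E'
from h import *
W=np.load('/tmp/top.npy')
m=W[...,2]>98; m&=(W[...,1]<0)&(W[...,1]>-100)&(W[...,0]>480)&(W[...,0]<600)
v,u=np.nonzero(m); c=cam('top'); p=onplane(c,u.mean(),v.mean(),103); print('ball',p,w2j(p),len(u),u.mean(),v.mean())
W=np.load('/tmp/side.npy'); m=(W[...,2]>92)&(abs(W[...,0]-535)<45)&(abs(W[...,1]+35)<35)
P=W[m]; print(len(P),np.round(P.min(0)),np.round(P.max(0)),np.round(P.mean(0)))
print(tool(j2w(-30,162,180)),turn(np.pi+YAW))
E
```

```text
ball [529.54058215 -40.60578797 103.        ] [ 27.  157.3] 53 287.5660377358491 205.81132075471697
76 [517. -47.  93.] [541. -27. 117.] [529. -35. 108.]
[-0.4488 -0.4725  0.0346] -0.456
```

Run:
```python
from h import *
for n in('top','side'):
    W=np.load(f'/tmp/{n}.npy'); z=W[...,2]
    for s,y0 in((1,-68),(-1,-335)):
        m=(z>58)&(z<76)&(abs(W[...,1]-y0)<25)&(abs(W[...,0]-565)<25); P=W[m]
        print(n,len(P),np.round(P.mean(0),1) if len(P) else '', np.round(P.min(0)),np.round(P.max(0)))
W=np.load('/tmp/top.npy');z=W[...,2]
m=(z>36)&(z<56)&(abs(W[...,0]-567)<18)&(W[...,1]<-60); P=W[m]; print('strap y',P[:,1].min(),P[:,1].max(),'fit',np.polyfit(P[:,1],P[:,0],1),len(P))
m=(z>22)&(z<37)&(W[...,0]>515)&(W[...,0]<545)&(W[...,1]<-60)&(W[...,1]>-345); P=W[m]
h,e=np.histogram(P[:,1],np.arange(-345,-60,5)); print([(int(a),int(b)) for a,b in zip(e,h) if b])
print('guide mouth x',np.sort(P[:,0])[:10])
c=cam('top'); cv2.imwrite('pics/jig2.png',cv2.resize(c['image'][185:255,272:388],(800,483),interpolation=cv2.INTER_CUBIC))
```

```text
top 8 [560.8 -71.1  67.3] [558. -74.  61.] [564. -67.  71.]
top 11 [ 574.  -337.2   67.4] [ 569. -342.   61.] [ 579. -333.   73.]
side 16 [561.7 -70.6  65.1] [559. -78.  58.] [565. -67.  69.]
side 18 [ 574.8 -336.    64.3] [ 570. -341.   59.] [ 580. -331.   70.]
strap y -347.28804230755327 -60.50631585543353 fit [-4.44147993e-02  5.58607678e+02] 424
[(-340, 5), (-335, 6), (-290, 2), (-285, 8), (-280, 3), (-275, 1), (-270, 9), (-265, 4), (-260, 1), (-220, 4), (-215, 9), (-210, 2), (-205, 4), (-200, 6), (-195, 5), (-155, 3), (-150, 6), (-145, 7), (-140, 2), (-135, 8), (-130, 5), (-125, 3), (-85, 8), (-80, 5), (-75, 3)]
guide mouth x [519.99535402 520.73816989 522.27758985 522.58874756 522.64974879
 522.73389497 523.64939688 524.05594246 524.59311186 524.68609361]
```

View pics/jig2.png

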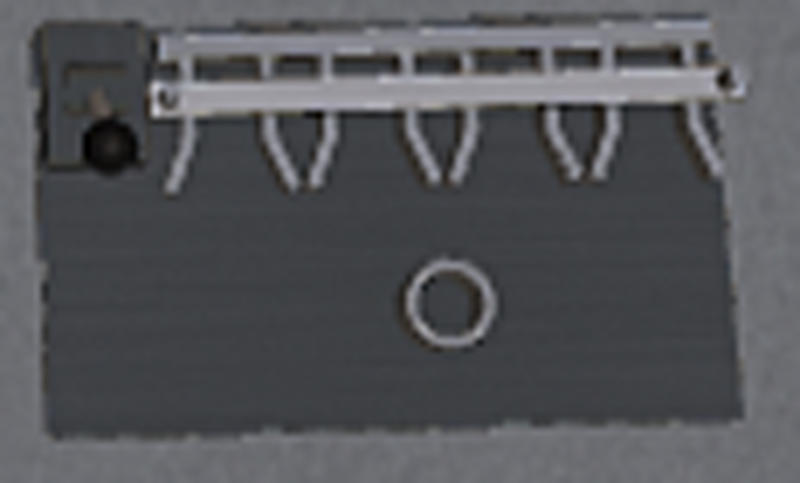

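Both pins, from both cameras, put the jig at (510, -206.5) with 2.8° yaw. The picture shows four nests, with the ball at (110,147) in the crop. Setting out for the lever.

```bash
sed -i 's/radians(2.72); JO=np.array(\[510,-199.\])/radians(2.8); JO=np.array([510,-206.5])/' h.py
python3 - <<'E'
from h import *
print(tool(j2w(-20,164,150)),turn(np.pi+YAW))
E
```

```text
[-0.4597 -0.4734  0.0646] -0.458
```

```bash
python3 -m pendant '[[[0,-0.03,-0.03,0,-0.1],[0,-0.06,-0.06,0,-0.2],[0,-0.09,-0.09,0,-0.3],[0,-0.12,-0.12,0,-0.4],[0,-0.15,-0.15,0,-0.458],[0,-0.18,-0.185,0,-0.458],[0,-0.21,-0.22,0,-0.458],[0,-0.24,-0.25,0,-0.458]]]'
python3 - <<'E'
from h import *
st();print(tool(j2w(-20,164,150)),turn(np.pi+YAW))
E
```

```text
t: 1.05
eef_pos: [369.3, 246.8, 214.8]
tcp_rot: [3.142, 0.0, -3.092]
ft_force: [1.1, 0.5, -0.2]
opening: 0.387
t 1.1 [369.3 246.8 214.8] jig [-118.4  459.7] yaw -3.092 F [ 1.1  0.5 -0.2] op 0.387
[-0.0983 -0.2957  0.0648] 0.0
```

```bash
python3 -m pendant '[[[0,-0.015,-0.045,0,0],[0,-0.03,-0.09,0,0],[0,-0.045,-0.135,0,0],[0,-0.06,-0.18,0,0],[0,-0.075,-0.225,0,0],[0,-0.09,-0.27,0,0],[0,-0.098,-0.296,0.03,0],[0,-0.098,-0.296,0.065,0]]]'
python3 -m pendant '[[[0,0,0,0.02,0],[0,0,0,0.04,0],[0,0,0,0.058,0],[0,0,0,0.058,0],[0,-0.01,0,0.058,0],[0,-0.02,0,0.058,0],[0,-0.03,0,0.058,0],[0,-0.04,0,0.058,0]]]'
python3 - <<'E'
from h import *
st()
E
```

```text
t: 1.85
eef_pos: [483.5, -45.3, 149.5]
tcp_rot: [-3.14, 0.004, -3.096]
ft_force: [0.5, 1.2, -0.7]
opening: 0.005
t: 2.65
eef_pos: [522.8, -40.0, 92.3]
tcp_rot: [-3.141, 0.001, -3.092]
ft_force: [-2.1, -0.1, 1.8]
opening: 0.003
t 2.6 [522.8 -40.   92.3] jig [ 20.9 165.6] yaw -3.092 F [-2.1 -0.1  1.8] op 0.003
```

```bash
python3 -m pendant '[[[0,-0.01,0,0,0],[0,-0.02,0,0,0],[0,-0.03,0,0,0],[0,-0.038,0,0,0],[0,-0.046,0,0,0],[0,-0.053,0,0,0],[0,-0.059,0,0,0],[0,-0.061,0,0,0]]]'
python3 - <<'E'
from h import *
st()
c=cam('side'); cv2.imwrite('pics/lev.png',cv2.resize(c['image'][110:220,240:340],(600,660)[:2],interpolation=cv2.INTER_CUBIC)[:600])
E
```

```text
t: 3.45
eef_pos: [581.6, -37.1, 91.3]
tcp_rot: [3.141, -0.004, -3.092]
ft_force: [-11.6, -2.6, 5.7]
opening: 0.005
t 3.5 [581.6 -37.1  91.3] jig [ 79.8 165.7] yaw -3.092 F [-11.6  -2.6   5.7] op 0.005
```

View pics/lev.png

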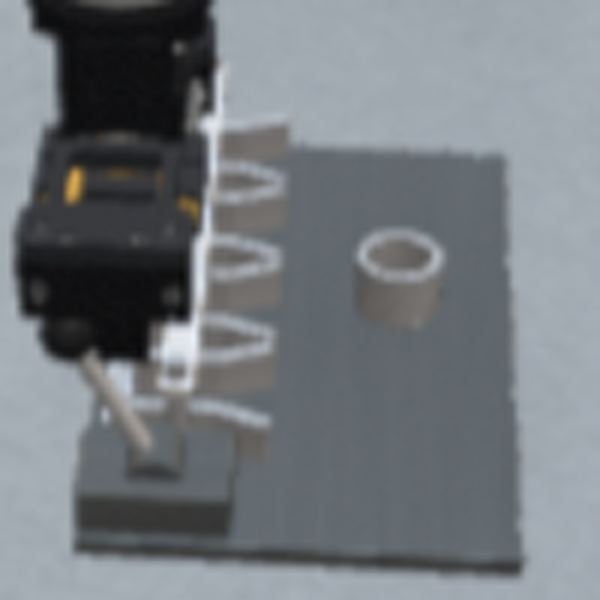

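The lever leans away at its stop (11.6 N); ball at (70,335), sleeve at (400,265) in the crop. Now the sleeve.

```bash
python3 -m pendant '[[[0,0.03,0,0,0],[0,0.06,0,-0.03,0],[0.8,0.09,0,-0.06,0],[0.8,0.12,-0.03,-0.06,0],[0.8,0.125,-0.07,-0.06,0],[0.8,0.125,-0.11,-0.06,0],[0.8,0.125,-0.15,-0.06,0],[0.8,0.125,-0.16,-0.06,0]]]'
python3 - <<'E'
from h import *
c=cam('side'); W=cloud(c); z=W[...,2]
m=(z>25)&(z<45)&(abs(W[...,0]-467)<35)&(abs(W[...,1]+205)<35); P=W[m]; print(len(P),P.min(0),P.max(0))
t=np.load('/tmp/top.npy'); z=t[...,2]
m=(z>25)&(z<45)&(abs(t[...,0]-467)<35)&(abs(t[...,1]+205)<35); v,u=np.nonzero(m); print(t[m].min(0),t[m].max(0)); ct=cam('top'); (a,b),r=cv2.minEnclosingCircle(np.stack([u,v],1).astype(np.float32)); p=onplane(ct,a,b,39); print(p,r,w2j(p)); print(tool([p[0],p[1],15]));st()
E
```

```text
t: 4.3
eef_pos: [466.1, -206.5, 151.9]
tcp_rot: [-3.14, 0.002, -3.095]
ft_force: [0.1, 0.5, 0.1]
opening: 0.451
140 [ 447.32645759 -227.10972084   25.20813219] [ 488.27997908 -184.1075819    44.94028655]
[ 446.52411769 -226.57632429   26.71157211] [ 486.22420773 -185.72455917   44.32046678]
[ 467.73115902 -205.41937587   39.        ] 6.670932292938232 [-42.2   3.1]
[-0.0019 -0.0013  0.1365]
t 4.4 [ 465.7 -204.2  151.5] jig [-44.2   4.4] yaw -3.095 F [0.2 0.5 0.4] op 0.538
```

```bash
python3 -m pendant '[[[0.8,-0.002,-0.001,0,0],[0.8,-0.002,-0.001,0.04,0],[0.8,-0.002,-0.001,0.08,0],[0.8,-0.002,-0.001,0.11,0],[0.8,-0.002,-0.001,0.136,0],[0.3,-0.002,-0.001,0.136,0],[0,-0.002,-0.001,0.136,0],[0,-0.002,-0.001,0.136,0]]]'
python3 -m pendant '[[[0,0,0,0,0],[0,0,0,0,0],[0,0,0,0,0],[0,0,0,-0.03,0],[0,0,0,-0.06,0],[0,0,0,-0.09,0],[0,0,0,-0.09,0],[0,0,0,-0.09,0]]]'
python3 - <<'E'
from h import *
st(); print(tool([630,290,60]))
E
```

```text
t: 5.2
eef_pos: [468.4, -203.7, 17.0]
tcp_rot: [-3.141, 0.002, -3.092]
ft_force: [-0.3, -0.2, 0.5]
opening: 0.604
t: 6.0
eef_pos: [467.6, -204.0, 106.1]
tcp_rot: [-3.141, 0.001, -3.093]
ft_force: [-0.1, 0.2, -1.6]
opening: 0.439
t 6.0 [ 467.6 -204.   106.1] jig [-42.2   4.5] yaw -3.093 F [-0.1  0.2 -1.6] op 0.439
[-0.1863  0.4855  0.046 ]
```

```bash
python3 -m pendant '[[[0,0,0.045,0,0],[0,0,0.09,0,0],[0,0,0.135,0,0],[0,0,0.18,0,0],[0,-0.01,0.225,0,0],[0,-0.03,0.27,0,0],[0,-0.05,0.31,0,0],[0,-0.07,0.35,0,0]]]'
python3 -m pendant '[[[0,-0.025,0.03,0,0],[0,-0.05,0.06,0,0],[0,-0.08,0.09,0,0],[0,-0.105,0.12,0,0],[0,-0.116,0.135,0,0],[0,-0.116,0.135,0.02,0],[0,-0.116,0.135,0.02,0],[0,-0.116,0.135,0.02,0]]]'
python3 - <<'E'
from h import *
st(); print(tool([630,290,12]))
E
```

```text
t: 6.8
eef_pos: [520.1, 151.0, 104.4]
tcp_rot: [-3.141, -0.002, -3.092]
ft_force: [1.0, -0.3, -1.2]
opening: 0.436
t: 7.6
eef_pos: [628.9, 289.1, 84.3]
tcp_rot: [-3.141, -0.003, -3.093]
ft_force: [-0.1, -0.3, -0.2]
opening: 0.439
t 7.6 [628.9 289.1  84.3] jig [143.  489.2] yaw -3.093 F [-0.1 -0.3 -0.2] op 0.439
[-0.0014  0.0009  0.0723]
```

```bash
python3 -m pendant '[[[0,0,0,0.025,0],[0,0,0,0.05,0],[0,0,0,0.065,0],[0,0,0,0.072,0],[0,0,0,0.072,0],[0.65,0,0,0.072,0],[0.65,0,0,0.072,0],[0.65,0,0,0.072,0]]]'
python3 -m pendant '[[[0.65,0,0,-0.04,0],[0.65,0,0,-0.08,0],[0.65,0.04,-0.04,-0.08,0],[0.65,0.08,-0.08,-0.08,0],[0.65,0.12,-0.12,-0.08,0],[0.65,0.16,-0.16,-0.08,0],[0.65,0.19,-0.2,-0.08,0],[0.65,0.2,-0.24,-0.08,0]]]'
python3 - <<'E'
from h import *
st()
c=cam('top'); np.save('/tmp/top.npy',cloud(c)); c2=cam('side');np.save('/tmp/side.npy',cloud(c2))
cv2.imwrite('pics/v3.png',np.hstack([cv2.resize(c['image'][150:260,155:300],(400,303)),cv2.resize(c2['image'][200:335,170:340],(400,303))]))
E
cat > tr.py <<'E'
from h import *
for n in('top','side'):
    c=cam(n); W=cloud(c); z=W[...,2]; d=(W-[558,212,0])
    m=(z>28)&(z<45)&(abs(d[...,0])<135)&(abs(d[...,1])<150)
    k,l,s_,ce=cv2.connectedComponentsWithStats(m.astype(np.uint8))
    for i in range(1,k):
        P=W[l==i]
        if len(P)<60: continue
        r=cv2.minAreaRect(P[:,:2].astype(np.float32)); b=cv2.boxPoints(r); e,f=b[1]-b[0],b[2]-b[1]; L=e if np.hypot(*e)>np.hypot(*f) else f
        print(n,len(P),'c',np.round(r[0],1),np.round(r[1]),'deg',round((np.degrees(np.arctan2(L[1],L[0]))+90)%180-90,1))
E
python3 tr.py
```

```text
t: 8.4
eef_pos: [630.0, 289.8, 14.7]
tcp_rot: [3.141, 0.002, -3.092]
ft_force: [-0.2, 0.3, -0.6]
opening: 0.625
t: 9.2
eef_pos: [445.2, 54.1, 94.3]
tcp_rot: [3.142, 0.001, -3.091]
ft_force: [2.0, -1.4, -0.0]
opening: 0.647
t 9.2 [445.2  54.1  94.3] jig [-52.  263.4] yaw -3.091 F [ 2.  -1.4 -0. ] op 0.647
top 62 c [627.5 288.2] [39. 39.] deg -83.8
top 185 c [608.3 118.6] [70. 30.] deg 6.8
top 110 c [609.6 208.4] [30. 40.] deg -24.4
top 201 c [514.  302.3] [70. 31.] deg 5.2
side 302 c [609.3 119. ] [70. 35.] deg 7.1
side 325 c [491.8 128. ] [70. 34.] deg 4.2
side 208 c [610.6 208.6] [33. 41.] deg -28.4
side 105 c [510.6 231.3] [ 7. 71.] deg -26.1
side 164 c [628.4 289.2] [39. 43.] deg -79.2
side 454 c [514.6 302.6] [69. 34.] deg 3.3
```

View pics/v3.png

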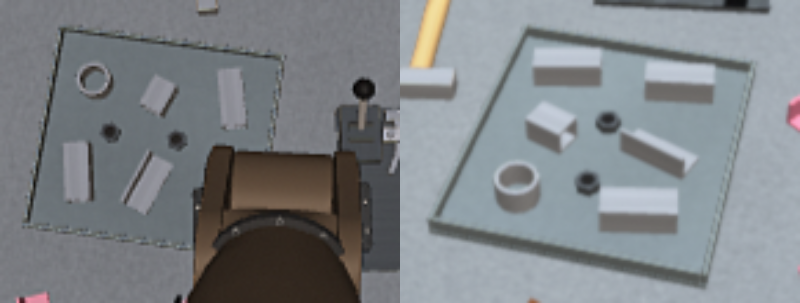

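The sleeve stands in the tray at (93,80), and all the parts are where they were. Now the first coupon, at (492,127).

Run:
```python
from h import *
print(tool([487,126.5,9]),turn(np.pi+np.radians(3)))
```

```text
[-0.0424  0.0706  0.0854] -0.006
```

```bash
python3 -m pendant '[[[0.65,-0.02,0.035,0,0],[0.65,-0.042,0.07,0,0],[0.65,-0.042,0.0705,0,0],[0.65,-0.042,0.0705,0.03,0],[0.65,-0.042,0.0705,0.06,0],[0.65,-0.042,0.0705,0.085,0],[0.65,-0.042,0.0705,0.085,0],[0,-0.042,0.0705,0.085,0]]]'
python3 -m pendant '[[[0,0,0,0,0],[0,0,0,0,0],[0,0,0,0,0],[0,0,0,0,0],[0,0,0,0,0],[0,0,0,-0.03,0],[0,0,0,-0.06,0],[0,0,0,-0.085,0]]]'
python3 - <<'E'
from h import *
st(); print(tool(j2w(-30,-102,94)),turn(np.pi+YAW))
E
```

```text
t: 10.2
eef_pos: [485.8, 128.1, 8.2]
tcp_rot: [3.142, -0.001, -3.091]
ft_force: [-0.2, -0.3, 0.8]
opening: 0.611
t: 11.0
eef_pos: [485.6, 127.1, 94.8]
tcp_rot: [3.142, -0.0, -3.093]
ft_force: [0.6, 0.1, -1.6]
opening: 0.313
t 11.0 [485.6 127.1  94.8] jig [ -8.1 334.4] yaw -3.093 F [ 0.6  0.1 -1.6] op 0.313
[ 0.022  -0.4364  0.0008] 0.0
```

```bash
python3 -m pendant '[[[0,0,-0.04,0,0],[0,0.01,-0.085,0,0],[0,0.022,-0.13,0,0],[0,0.022,-0.175,0,0],[0,0.022,-0.22,0,0],[0,0.022,-0.265,0,0],[0,0.022,-0.31,0,0],[0,0.022,-0.355,0,0]]]'
python3 -m pendant '[[[0,0,-0.04,0,0],[0,0,-0.081,0,0],[0,0,-0.081,0.03,0],[0,0,-0.081,0.06,0],[0,0,-0.081,0.078,0],[0,0,-0.081,0.078,0],[0,0,-0.081,0.078,0],[0,0,-0.081,0.078,0]]]'
python3 - <<'E'
from h import *
st(); print(tool(j2w(0,-102,15)))
E
```

```text
t: 11.8
eef_pos: [480.8, -230.4, 93.5]
tcp_rot: [3.141, -0.0, -3.093]
ft_force: [1.4, 0.8, -2.2]
opening: 0.313
t: 12.6
eef_pos: [485.3, -309.4, 15.9]
tcp_rot: [-3.142, 0.0, -3.092]
ft_force: [0.6, -0.7, -1.1]
opening: 0.31
t 12.6 [ 485.3 -309.4   15.9] jig [ -29.7 -101.5] yaw -3.092 F [ 0.6 -0.7 -1.1] op 0.31
[-0.0297 -0.0005  0.0009]
```

Drive it between the guides while still gripped, release, slide back, close, then push.

```bash
python3 -m pendant '[[[0,-0.01,0,0,0],[0,-0.02,0,0,0],[0,-0.028,0,0,0],[0,-0.028,0,0,0],[0.5,-0.028,0,0,0],[0.5,-0.028,0,0,0],[0.5,-0.028,0,0,0],[0.5,-0.028,0,0,0]]]'
python3 -m pendant '[[[0.5,0.02,0,0,0],[0.5,0.04,0,0,0],[0.5,0.055,0,0,0],[0,0.055,0,0,0],[0,0.055,0,0,0],[0,0.055,0,0,0],[0,0.055,0,0,0],[0,0.055,0,0,0]]]'
python3 - <<'E'
from h import *
st(); 
c=cam('side'); cv2.imwrite('pics/v4.png',cv2.resize(c['image'][110:220,240:340],(600,660))[:600])
print(tool(j2w(0,-102,16)))
E
```

```text
t: 13.4
eef_pos: [513.1, -308.1, 15.7]
tcp_rot: [3.142, 0.0, -3.093]
ft_force: [0.4, -0.6, -0.2]
opening: 0.497
t: 14.2
eef_pos: [458.7, -310.6, 15.5]
tcp_rot: [-3.142, 0.0, -3.092]
ft_force: [-0.9, -0.6, -0.5]
opening: 0.139
t 14.2 [ 458.7 -310.6   15.5] jig [ -56.3 -101.4] yaw -3.092 F [-0.9 -0.6 -0.5] op 0.139
[-0.0564 -0.0006 -0.0005]
```

View pics/v4.png

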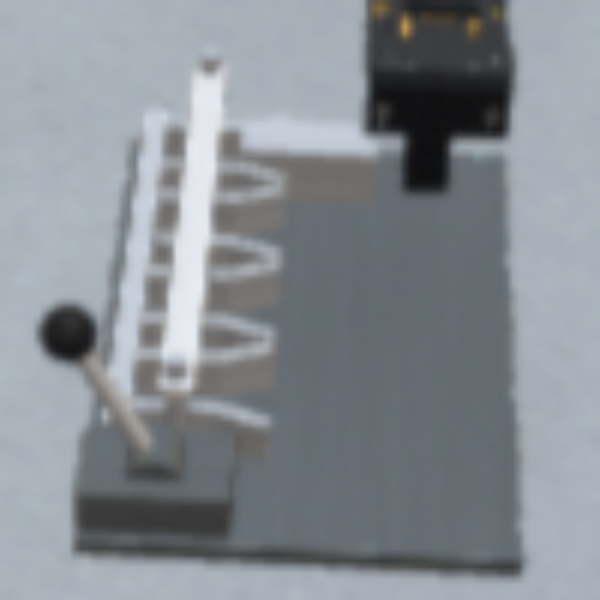

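The coupon's front is in nest d's mouth at (250-375,155), with the fingers clear behind it at (425,170). Pushing now.

```bash
python3 -m pendant '[[[0,-0.01,0,0,0],[0,-0.02,0,0,0],[0,-0.028,0,0,0],[0,-0.036,0,0,0],[0,-0.044,0,0,0],[0,-0.05,0,0,0],[0,-0.053,0,0,0],[0,-0.055,0,0,0]]]'
python3 - <<'E'
from h import *
st()
E
python3 -m pendant '[[[0,-0.001,0,0,0],[0,-0.002,0,0,0],[0,-0.002,0,0,0],[0,-0.002,0,0,0],[0,-0.002,0,0,0],[0,-0.002,0,0,0],[0,-0.002,0,0,0],[0,-0.002,0,0,0]]]'
python3 - <<'E'
from h import *
st()
E
```

```text
t: 15.05
eef_pos: [513.0, -308.0, 15.6]
tcp_rot: [3.141, -0.001, -3.092]
ft_force: [-15.4, -5.4, 8.1]
opening: 0.001
t 15.1 [ 513.  -308.    15.6] jig [  -2.  -101.5] yaw -3.092 F [-15.4  -5.4   8.1] op 0.001
t: 15.85
eef_pos: [513.0, -308.0, 15.6]
tcp_rot: [3.14, -0.004, -3.093]
ft_force: [-16.2, -4.4, 7.7]
opening: 0.0
t 15.8 [ 513.  -308.    15.6] jig [  -2.  -101.5] yaw -3.093 F [-16.2  -4.4   7.7] op 0.0
```

```bash
python3 -m pendant '[[[0,0.03,0,0,0],[0,0.06,0,-0.02,0],[0,0.06,0,-0.06,0],[0.65,0.06,0.04,-0.08,0],[0.65,0.06,0.08,-0.08,0],[0.65,0.06,0.12,-0.08,0],[0.65,0.06,0.16,-0.08,0],[0.65,0.06,0.2,-0.08,0]]]'
cat > nest.py <<'E'
from h import *
for n in('top','side'):
    W=cloud(cam(n)); z=W[...,2]; g=np.isfinite(z); J=np.zeros(z.shape+(2,))
    c,s=np.cos(YAW),np.sin(YAW); dx,dy=W[...,0]-JO[0],W[...,1]-JO[1]; jx,jy=c*dx+s*dy,-s*dx+c*dy
    for nm,y0 in zip('abcd',(102,34,-34,-102)):
        m=(z>33)&(z<45.)&(jx>-80)&(jx<45)&(abs(jy-y0)<30)
        if m.sum()>15:
            e=[jx[m&(abs(jy-y0-o)<4)].min().round(1) if (m&(abs(jy-y0-o)<4)).any() else None for o in(-10,0,10)]
            mid=[round((np.percentile(jy[q],3)+np.percentile(jy[q],97))/2-y0,1) for q in (m&(jx<28),m&(jx>=28)) if q.sum()>5]
            print(n,nm,m.sum(),'rear x at y-10,0,10',e,'mid y err rear/front',mid,'max x',jx[m].max().round(1),'z',np.median(z[m]).round(1))
E
python3 nest.py; python3 tr.py
python3 - <<'E'
from h import *
st()
c=cam('side'); c2=cam('top'); cv2.imwrite('pics/v5.png',np.hstack([cv2.resize(c['image'][110:190,240:320],(400,400)),cv2.resize(c2['image'][190:240,300:380],(640,400))[:,240:]]))
E
```

```text
t: 16.65
eef_pos: [445.4, -109.6, 95.8]
tcp_rot: [-3.141, 0.001, -3.093]
ft_force: [1.4, -0.6, -0.2]
opening: 0.373
top d 111 rear x at y-10,0,10 [np.float64(11.5), np.float64(12.2), np.float64(12.7)] mid y err rear/front [np.float64(-0.3), np.float64(-2.5)] max x 44.9 z 39.2
side b 18 rear x at y-10,0,10 [None, None, None] mid y err rear/front [np.float64(0.6)] max x 43.0 z 34.1
side d 95 rear x at y-10,0,10 [np.float64(14.6), np.float64(11.1), np.float64(10.5)] mid y err rear/front [np.float64(-1.2), np.float64(4.3)] max x 44.9 z 39.9
top 185 c [608.5 118.7] [70. 30.] deg 3.6
top 109 c [609.9 208.6] [30. 40.] deg -25.8
top 201 c [514.1 302. ] [70. 32.] deg 4.0
side 301 c [608.9 120.2] [70. 34.] deg 9.1
side 206 c [611.  208.5] [32. 42.] deg -25.5
side 102 c [510.1 231.4] [ 8. 71.] deg -24.8
side 160 c [628.6 288.6] [39. 42.] deg -79.3
side 451 c [515.1 302.7] [69. 33.] deg 5.8
t 16.9 [ 445.9 -110.6   95.8] jig [-59.3  98.9] yaw -3.091 F [-0.5 -0.1 -0.5] op 0.534
```

View pics/v5.png

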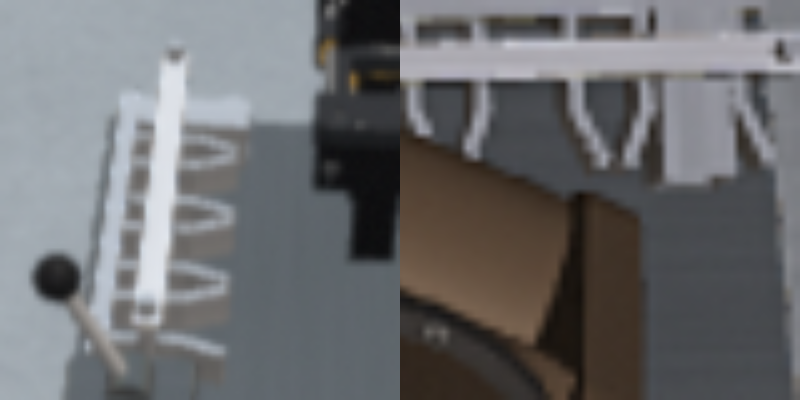

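Coupon 1 is home in nest d (right pane at 700,130): its rear stands about 5 mm outside the mouth, and the push stalled at 16 N. Next is the coupon at (608.7,119).

Run:
```python
from h import *
print(tool([604,118.5,9]),turn(np.pi+np.radians(6.8)))
```

```text
[-0.169   0.2223  0.0868] -0.07
```

```bash
python3 -m pendant '[[[0.5,0,0.045,-0.01,0],[0.5,0,0.09,-0.01,0],[0.5,0,0.135,-0.01,0],[0.5,-0.02,0.18,-0.01,0],[0.5,-0.06,0.2223,-0.01,0],[0.5,-0.105,0.2223,-0.01,-0.035],[0.5,-0.15,0.2223,-0.01,-0.07],[0.5,-0.169,0.2223,0,-0.07]]]'
python3 -m pendant '[[[0.5,0,0,0,0],[0.5,0,0,0.035,0],[0.5,0,0,0.07,0],[0.5,0,0,0.087,0],[0.5,0,0,0.087,0],[0.5,0,0,0.087,0],[0,0,0,0.087,0],[0,0,0,0.087,0]]]'
python3 -m pendant '[[[0,0,0,0,0],[0,0,0,0,0],[0,0,0,0,0],[0,0,0,-0.03,0],[0,0,0,-0.06,0],[0,0,0,-0.087,0],[0,0,0,-0.087,0],[0,0,0,-0.087,0]]]'
python3 - <<'E'
from h import *
st(); print(tool(j2w(-30,-34,95)),turn(np.pi+YAW))
E
```

```text
t: 17.75
eef_pos: [608.0, 118.6, 96.2]
tcp_rot: [-3.142, 0.004, -3.022]
ft_force: [-0.5, 0.7, 0.4]
opening: 0.497
t: 18.55
eef_pos: [603.4, 119.0, 9.3]
tcp_rot: [3.142, 0.001, -3.023]
ft_force: [0.5, 0.2, -0.2]
opening: 0.387
t: 19.35
eef_pos: [603.1, 119.3, 95.4]
tcp_rot: [3.141, 0.0, -3.022]
ft_force: [0.2, 0.1, -2.0]
opening: 0.318
t 19.4 [603.1 119.3  95.4] jig [108.9 320.9] yaw -3.022 F [ 0.2  0.1 -2. ] op 0.318
[ 1.635e-01 -3.443e-01  3.000e-04] 0.07
```

```bash
python3 -m pendant '[[[0,0.045,0,0,0.07],[0,0.09,0,0,0.07],[0,0.135,0,0,0.07],[0,0.1635,-0.02,0,0.07],[0,0.1635,-0.065,0,0.07],[0,0.1635,-0.11,0,0.07],[0,0.1635,-0.155,0,0.07],[0,0.1635,-0.2,0,0.07]]]'
python3 - <<'E'
from h import *
st(); print(tool(j2w(-30,-34,16)),turn(np.pi+YAW))
E
```

```text
t: 20.15
eef_pos: [464.0, -100.3, 94.4]
tcp_rot: [3.141, -0.002, -3.092]
ft_force: [1.6, -0.3, -1.3]
opening: 0.317
t 20.1 [ 464.  -100.3   94.4] jig [-40.7 108.3] yaw -3.092 F [ 1.6 -0.3 -1.3] op 0.317
[-0.0108 -0.1424  0.0782] 0.001
```

```bash
python3 -m pendant '[[[0,-0.005,-0.045,0,0],[0,-0.01,-0.09,0,0],[0,-0.011,-0.135,0,0],[0,-0.011,-0.1424,0,0],[0,-0.011,-0.1424,0.03,0],[0,-0.011,-0.1424,0.06,0],[0,-0.011,-0.1424,0.078,0],[0,-0.011,-0.1424,0.078,0]]]'
python3 - <<'E'
from h import *
st(); print(tool(j2w(-1,-34,16)),turn(np.pi+YAW))
E
```

```text
t: 20.95
eef_pos: [481.4, -239.2, 14.6]
tcp_rot: [3.138, -0.004, -3.092]
ft_force: [0.2, -0.1, -1.1]
opening: 0.314
t 20.9 [ 481.4 -239.2   14.6] jig [-30.2 -31.3] yaw -3.092 F [ 0.2 -0.1 -1.1] op 0.314
[-0.0292 -0.0027 -0.0015] 0.0
```

```bash
python3 -c "
from h import *
cam('side'); st()"
python3 -m pendant '[[[0,0,-0.001,0,0],[0,-0.01,-0.001,0,0],[0,-0.02,-0.001,0,0],[0,-0.028,-0.001,0,0],[0,-0.028,-0.001,0,0],[0.5,-0.028,-0.001,0,0],[0.5,-0.028,-0.001,0,0],[0.5,-0.028,-0.001,0,0]]]'
python3 -m pendant '[[[0.5,0.01,0,0,0],[0.5,0.03,0,0,0],[0.5,0.055,0,0,0],[0,0.055,0,0,0],[0,0.055,0,0,0],[0,0.055,0,0,0],[0,0.055,0,0,0],[0,0.055,0,0,0]]]'
python3 nest.py
python3 - <<'E'
from h import *
st(); print(tool(j2w(-1,-34,16)))
E
```

```text
t 21.0 [ 481.8 -239.5   15.8] jig [-29.8 -31.5] yaw -3.092 F [ 0.2 -0.2 -2.4] op 0.313
t: 21.8
eef_pos: [510.6, -240.1, 17.7]
tcp_rot: [3.141, 0.0, -3.093]
ft_force: [-0.8, -0.4, 0.3]
opening: 0.481
t: 22.6
eef_pos: [456.2, -242.7, 17.6]
tcp_rot: [-3.141, 0.0, -3.092]
ft_force: [0.1, 0.5, 0.4]
opening: 0.134
side a 17 rear x at y-10,0,10 [None, None, None] mid y err rear/front [np.float64(0.2)] max x 44.6 z 33.7
side c 205 rear x at y-10,0,10 [np.float64(-20.9), np.float64(-24.0), np.float64(-66.1)] mid y err rear/front [np.float64(2.6), np.float64(4.2)] max x 42.8 z 40.1
side d 86 rear x at y-10,0,10 [np.float64(11.3), np.float64(11.1), np.float64(10.5)] mid y err rear/front [np.float64(-3.2), np.float64(-1.6)] max x 44.8 z 40.3
t 22.7 [ 456.1 -242.7   17.5] jig [-55.6 -33.5] yaw -3.092 F [-0.   0.1  0.4] op 0.054
[-0.0546 -0.0005  0.0015]
```

Coupon 2 is in the mouth, rear at about -22. Pushing.

```bash
python3 -m pendant '[[[0,-0.01,0,0.002,0],[0,-0.02,0,0.002,0],[0,-0.028,0,0.002,0],[0,-0.036,0,0.002,0],[0,-0.044,0,0.002,0],[0,-0.05,0,0.002,0],[0,-0.053,0,0.002,0],[0,-0.055,0,0.002,0]]]'
python3 -m pendant '[[[0,-0.001,0,0,0],[0,-0.002,0,0,0],[0,-0.002,0,0,0],[0,-0.002,0,0,0],[0,-0.002,0,0,0],[0,-0.002,0,0,0],[0,-0.002,0,0,0],[0,-0.002,0,0,0]]]'
python3 - <<'E'
from h import *
st()
E
python3 -m pendant '[[[0,0.03,0,0,0],[0,0.06,0,-0.02,0],[0,0.06,0,-0.06,0],[0.5,0.06,0.04,-0.08,0],[0.5,0.06,0.08,-0.08,0],[0.5,0.06,0.12,-0.08,0],[0.5,0.06,0.16,-0.08,0],[0.5,0.06,0.2,-0.08,0]]]'
python3 nest.py; python3 tr.py
python3 - <<'E'
from h import *
st(); print(tool([509,302,9]),turn(np.pi+np.radians(4.6)))
E
```

```text
t: 23.5
eef_pos: [509.9, -240.0, 15.6]
tcp_rot: [3.141, -0.002, -3.092]
ft_force: [-14.8, -6.3, 7.6]
opening: 0.003
t: 24.3
eef_pos: [509.9, -239.9, 15.6]
tcp_rot: [3.14, -0.005, -3.093]
ft_force: [-17.2, -5.9, 7.3]
opening: 0.002
t 24.3 [ 509.9 -239.9   15.6] jig [ -1.8 -33.4] yaw -3.093 F [-17.2  -5.9   7.3] op 0.002
t: 25.1
eef_pos: [442.8, -41.8, 95.9]
tcp_rot: [-3.142, 0.001, -3.093]
ft_force: [0.3, -0.4, -0.5]
opening: 0.368
top b 16 rear x at y-10,0,10 [None, None, None] mid y err rear/front [np.float64(-0.1), np.float64(-1.1)] max x 39.8 z 34.5
top c 114 rear x at y-10,0,10 [np.float64(10.5), np.float64(10.8), np.float64(10.7)] mid y err rear/front [np.float64(-1.2), np.float64(-1.8)] max x 44.9 z 39.9
top d 120 rear x at y-10,0,10 [np.float64(12.1), np.float64(11.7), np.float64(12.3)] mid y err rear/front [np.float64(1.8), np.float64(0.1)] max x 45.0 z 39.3
side c 101 rear x at y-10,0,10 [np.float64(12.4), np.float64(12.0), np.float64(11.6)] mid y err rear/front [np.float64(-0.5), np.float64(5.9)] max x 44.5 z 40.3
side d 89 rear x at y-10,0,10 [np.float64(11.5), np.float64(11.0), np.float64(10.6)] mid y err rear/front [np.float64(3.9), np.float64(3.7)] max x 44.8 z 40.3
top 61 c [627.  288.2] [39. 38.] deg 1.8
top 110 c [610.1 208.4] [29. 40.] deg -25.9
top 201 c [513.8 302.5] [71. 30.] deg 4.3
side 203 c [610.4 207.9] [34. 43.] deg -25.5
side 99 c [509.8 231.5] [ 8. 69.] deg -25.2
side 161 c [628.8 289.3] [41. 41.] deg -55.9
side 455 c [515.2 302.8] [70. 34.] deg 7.0
t 25.3 [443.2 -42.6  95.9] jig [-58.7 166.9] yaw -3.09 F [-0.5 -0.7 -0.4] op 0.488
[-0.0833  0.3408  0.0869] -0.029
```

Both coupons read home. Third coupon, at (514,302).

```bash
python3 -m pendant '[[[0.6,-0.01,0.045,0,0],[0.6,-0.02,0.09,0,0],[0.6,-0.03,0.135,0,0],[0.6,-0.04,0.18,0,0],[0.6,-0.05,0.225,0,0],[0.6,-0.06,0.27,0,0],[0.6,-0.075,0.315,0,-0.029],[0.6,-0.083,0.341,0,-0.029]]]'
python3 -m pendant '[[[0.6,0,0,0,0],[0.6,0,0,0.035,0],[0.6,0,0,0.07,0],[0.6,0,0,0.087,0],[0.6,0,0,0.087,0],[0.6,0,0,0.087,0],[0,0,0,0.087,0],[0,0,0,0.087,0]]]'
python3 -m pendant '[[[0,0,0,0,0],[0,0,0,0,0],[0,0,0,0,0],[0,0,0,0,0],[0,0,0,-0.03,0],[0,0,0,-0.06,0],[0,0,0,-0.087,0],[0,0,0,-0.087,0]]]'
python3 - <<'E'
from h import *
st(); print(tool(j2w(-30,34,95)),turn(np.pi+YAW))
E
```

```text
t: 26.1
eef_pos: [510.7, 303.4, 95.6]
tcp_rot: [3.141, 0.001, -3.062]
ft_force: [-0.4, 0.4, -0.9]
opening: 0.6
t: 26.9
eef_pos: [509.6, 301.0, 9.2]
tcp_rot: [3.141, 0.001, -3.064]
ft_force: [-0.8, 0.3, -0.2]
opening: 0.486
t: 27.7
eef_pos: [510.2, 302.1, 98.6]
tcp_rot: [3.14, 0.005, -3.063]
ft_force: [0.2, 0.7, -2.3]
opening: 0.312
t 27.7 [510.2 302.1  98.6] jig [ 25.1 508. ] yaw -3.063 F [ 0.2  0.7 -2.3] op 0.312
[ 0.0691 -0.4722  0.0025] 0.03
```

```bash
python3 -m pendant '[[[0,0.01,-0.045,0,0.03],[0,0.03,-0.09,0,0.03],[0,0.05,-0.135,0,0.03],[0,0.065,-0.18,0,0.03],[0,0.069,-0.225,0,0.03],[0,0.069,-0.27,0,0.03],[0,0.069,-0.315,0,0.03],[0,0.069,-0.36,0,0.03]]]'
python3 -m pendant '[[[0,0,-0.045,0,0],[0,0,-0.09,0,0],[0,0,-0.112,0,0],[0,0,-0.112,0,0],[0,0,-0.112,0.03,0],[0,0,-0.112,0.06,0],[0,0,-0.112,0.078,0],[0,0,-0.112,0.078,0]]]'
python3 - <<'E'
from h import *
cam('side'); st(); print(tool(j2w(-1,34,16)),turn(np.pi+YAW))
E
```

```text
t: 28.5
eef_pos: [467.8, -64.5, 94.7]
tcp_rot: [3.141, -0.001, -3.093]
ft_force: [0.9, 0.2, -2.3]
opening: 0.313
t: 29.3
eef_pos: [472.6, -173.2, 15.3]
tcp_rot: [3.139, -0.004, -3.093]
ft_force: [0.1, -1.2, -1.4]
opening: 0.318
t 29.4 [ 473.1 -173.5   16.5] jig [-35.3  34.8] yaw -3.093 F [-0.6 -0.1 -2.7] op 0.315
[-0.0343 -0.0008  0.0004] 0.0
```

```bash
python3 -m pendant '[[[0,0,-0.001,0,0],[0,-0.012,-0.001,0,0],[0,-0.024,-0.001,0,0],[0,-0.033,-0.001,0,0],[0,-0.033,-0.001,0,0],[0.5,-0.033,-0.001,0,0],[0.5,-0.033,-0.001,0,0],[0.5,-0.033,-0.001,0,0]]]'
python3 -m pendant '[[[0.5,0.01,0,0,0],[0.5,0.03,0,0,0],[0.5,0.055,0,0,0],[0,0.055,0,0.001,0],[0,0.055,0,0.001,0],[0,0.055,0,0.001,0],[0,0.055,0,0.001,0],[0,0.055,0,0.001,0]]]'
python3 nest.py
python3 - <<'E'
from h import *
st(); print(tool(j2w(-1,34,16)))
E
```

```text
t: 30.15
eef_pos: [506.6, -174.1, 17.7]
tcp_rot: [3.141, -0.0, -3.094]
ft_force: [0.4, 0.1, -0.2]
opening: 0.483
t: 30.95
eef_pos: [452.3, -176.6, 16.6]
tcp_rot: [-3.142, 0.0, -3.093]
ft_force: [0.6, 1.7, 0.4]
opening: 0.136
top b 34 rear x at y-10,0,10 [None, np.float64(26.7), np.float64(19.5)] mid y err rear/front [np.float64(7.8), np.float64(9.6)] max x 44.5 z 39.6
top c 48 rear x at y-10,0,10 [np.float64(27.1), np.float64(30.5), np.float64(37.5)] mid y err rear/front [np.float64(-19.4), np.float64(-5.7)] max x 44.7 z 40.4
top d 112 rear x at y-10,0,10 [np.float64(11.7), np.float64(11.8), np.float64(12.7)] mid y err rear/front [np.float64(0.4), np.float64(-3.6)] max x 44.9 z 39.7
side a 18 rear x at y-10,0,10 [None, None, None] mid y err rear/front [np.float64(-8.3), np.float64(-1.4)] max x 44.4 z 34.1
side b 218 rear x at y-10,0,10 [np.float64(-22.0), np.float64(-25.0), np.float64(-67.6)] mid y err rear/front [np.float64(-1.4), np.float64(2.5)] max x 43.1 z 40.1
side c 101 rear x at y-10,0,10 [np.float64(12.3), np.float64(11.8), np.float64(11.6)] mid y err rear/front [np.float64(-1.6), np.float64(4.9)] max x 44.8 z 40.1
side d 91 rear x at y-10,0,10 [np.float64(11.4), np.float64(11.2), np.float64(10.5)] mid y err rear/front [np.float64(4.6), np.float64(1.7)] max x 44.9 z 39.8
t 31.1 [ 452.2 -176.6   16.6] jig [-56.3  32.7] yaw -3.093 F [-0.7 -0.6 -0.7] op 0.053
[-0.0553  0.0014  0.0006]
```

```bash
python3 -m pendant '[[[0,-0.01,0.001,0.001,0],[0,-0.02,0.001,0.001,0],[0,-0.028,0.001,0.001,0],[0,-0.036,0.001,0.001,0],[0,-0.044,0.001,0.001,0],[0,-0.05,0.001,0.001,0],[0,-0.053,0.001,0.001,0],[0,-0.055,0.001,0.001,0]]]'
python3 -m pendant '[[[0,-0.001,0,0,0],[0,-0.002,0,0,0],[0,-0.002,0,0,0],[0,-0.002,0,0,0],[0,-0.002,0,0,0],[0,-0.002,0,0,0],[0,-0.002,0,0,0],[0,-0.002,0,0,0]]]'
python3 - <<'E'
from h import *
st()
E
python3 -m pendant '[[[0,0.03,0,0,0],[0,0.06,0,-0.02,0],[0,0.06,0,-0.06,0],[0,0.06,0.04,-0.1,0],[0,0.06,0.09,-0.14,0],[0,0.06,0.14,-0.18,0],[0,0.06,0.19,-0.18,0],[0,0.06,0.24,-0.18,0]]]'
python3 nest.py; python3 tr.py
python3 - <<'E'
from h import *
st(); print(tool(j2w(140,166,190)))
c=cam('side'); c2=cam('top'); cv2.imwrite('pics/v6.png',np.hstack([cv2.resize(c['image'][110:220,240:340],(400,440)),cv2.resize(c2['image'][185:255,270:390],(400,233)).repeat(1,0) if 0 else cv2.copyMakeBorder(cv2.resize(c2['image'][185:255,270:390],(400,233)),0,207,0,0,0)]))
E
```

```text
t: 31.85
eef_pos: [506.9, -173.0, 15.6]
tcp_rot: [3.141, -0.0, -3.093]
ft_force: [-8.1, -1.4, 2.0]
opening: 0.005
t: 32.65
eef_pos: [506.8, -172.8, 15.6]
tcp_rot: [3.14, -0.004, -3.094]
ft_force: [-11.4, -3.6, 6.6]
opening: 0.004
t 32.6 [ 506.8 -172.8   15.6] jig [-1.5 33.8] yaw -3.094 F [-11.4  -3.6   6.6] op 0.004
t: 33.45
eef_pos: [439.1, 36.2, 194.6]
tcp_rot: [-3.141, 0.004, -3.095]
ft_force: [0.9, 0.4, 0.4]
opening: 0.002
top b 102 rear x at y-10,0,10 [np.float64(12.5), np.float64(12.5), np.float64(9.9)] mid y err rear/front [np.float64(3.8), np.float64(-0.2)] max x 44.1 z 39.6
top c 119 rear x at y-10,0,10 [np.float64(10.7), np.float64(10.4), np.float64(10.9)] mid y err rear/front [np.float64(-2.7), np.float64(-1.2)] max x 44.8 z 40.1
top d 112 rear x at y-10,0,10 [np.float64(8.8), np.float64(11.9), np.float64(12.2)] mid y err rear/front [np.float64(0.6), np.float64(-0.4)] max x 44.8 z 39.7
side b 106 rear x at y-10,0,10 [np.float64(12.8), np.float64(12.6), np.float64(12.0)] mid y err rear/front [np.float64(-0.3), np.float64(5.4)] max x 44.6 z 39.8
side c 96 rear x at y-10,0,10 [np.float64(12.4), np.float64(12.1), np.float64(11.5)] mid y err rear/front [np.float64(1.7), np.float64(3.3)] max x 44.9 z 40.4
side d 88 rear x at y-10,0,10 [np.float64(11.3), np.float64(11.2), np.float64(10.5)] mid y err rear/front [np.float64(3.3), np.float64(3.0)] max x 44.9 z 39.8
top 60 c [627.4 288.5] [39. 38.] deg 2.8
top 112 c [610.1 208.3] [31. 40.] deg -25.9
side 205 c [611.  208.9] [34. 43.] deg -26.7
side 99 c [510.  231.6] [ 9. 72.] deg -26.3
side 161 c [628.7 288.7] [39. 43.] deg -79.3
t 33.6 [438.7  35.7 192.9] jig [-59.3 245.4] yaw -3.091 F [0.7 0.4 0.3] op 0.008
[-0.1992 -0.0798  0.0031]
```

View pics/v6.png

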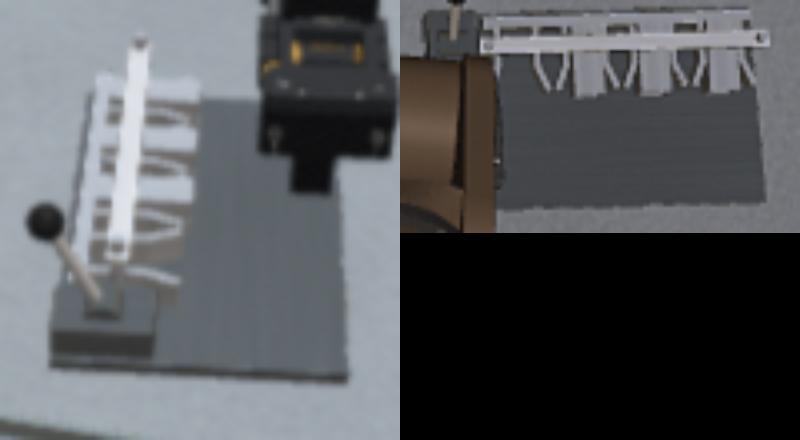

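All three coupons are home in b, c and d (right pane at (590,75), (655,75) and (725,75)), and nest a is empty. Now over the ball and pull the lever back.

```bash
python3 -m pendant '[[[0,-0.04,-0.015,0,0],[0,-0.08,-0.03,0,0],[0,-0.12,-0.045,0,0],[0,-0.16,-0.06,0,0],[0,-0.2,-0.08,0,0],[0,-0.203,-0.08,0,0],[0,-0.203,-0.08,0,0],[0,-0.203,-0.08,0.02,0]]]'
python3 - <<'E'
from h import *
cam('side'); st(); print(tool(j2w(143,166,92)))
E
```

```text
t: 34.55
eef_pos: [645.4, -36.6, 174.0]
tcp_rot: [-3.141, 0.003, -3.095]
ft_force: [1.4, -0.5, -0.1]
opening: 0.004
t 34.6 [643.5 -36.1 169.6] jig [141.7 163.7] yaw -3.095 F [-0.6  0.  -3.8] op 0.007
[-0.0016  0.0023  0.0776]
```

```bash
python3 -m pendant '[[[0,-0.001,0.001,0.03,0],[0,-0.001,0.001,0.06,0],[0,-0.001,0.001,0.078,0],[0,-0.001,0.001,0.078,0],[0,0.01,0.001,0.078,0],[0,0.02,0.001,0.078,0],[0,0.03,0.001,0.078,0],[0,0.04,0.001,0.078,0]]]'
python3 -m pendant '[[[0,0.01,0,0,0],[0,0.02,0,0,0],[0,0.03,0,0,0],[0,0.038,0,0,0],[0,0.044,0,0,0],[0,0.048,0,0,0],[0,0.05,0,0,0],[0,0.052,0,0,0]]]'
python3 - <<'E'
from h import *
st()
E
```

```text
t: 35.4
eef_pos: [604.7, -36.3, 95.8]
tcp_rot: [-3.141, 0.002, -3.093]
ft_force: [1.1, -0.6, 1.2]
opening: 0.003
t: 36.2
eef_pos: [553.4, -38.8, 94.6]
tcp_rot: [3.142, 0.0, -3.093]
ft_force: [1.5, -0.6, -0.3]
opening: 0.003
t 36.2 [553.4 -38.8  94.6] jig [ 51.6 165.4] yaw -3.093 F [ 1.5 -0.6 -0.3] op 0.003
```

```bash
python3 -m pendant '[[[0,0.001,0,0,0],[0,0.002,0,0,0],[0,0.003,0,0,0],[0,0.004,0,0,0],[0,0.005,0,0,0],[0,0.006,0,0,0],[0,0.006,0,0,0],[0,0.006,0,0,0]]]'
python3 -c "
from h import *
st()"
```

```text
t: 37.0
eef_pos: [552.3, -39.1, 95.0]
tcp_rot: [-3.141, 0.011, -3.094]
ft_force: [22.7, 4.6, -13.1]
opening: 0.002
t 37.0 [552.3 -39.1  95. ] jig [ 50.4 165.2] yaw -3.094 F [ 22.7   4.6 -13.1] op 0.002
```

At the stop (23 N). Retreat away from the ball, up and clear to the left, then check.

```bash
python3 -m pendant '[[[0,-0.02,0,0,0],[0,-0.04,0,0,0],[0,-0.04,0,-0.04,0],[0,-0.04,0,-0.08,0],[0,-0.04,0.04,-0.12,0],[0,-0.04,0.09,-0.12,0],[0,-0.04,0.14,-0.12,0],[0,0,0.19,-0.12,0]]]'
python3 -m pendant '[[[0,0.04,0.03,0,0],[0,0.08,0.06,0,0],[0,0.12,0.09,0,0],[0,0.16,0.13,0,0],[0,0.16,0.17,0,0],[0,0.16,0.21,0,0],[0,0.16,0.21,0,0],[0,0.16,0.21,0,0]]]'
python3 nest.py; python3 tr.py
python3 - <<'E'
from h import *
st()
c=cam('side'); c2=cam('top')
W=cloud(c); m=(W[...,2]>98)&(W[...,2]<125)&(abs(W[...,0]-560)<70)&(abs(W[...,1]+38)<25); print('ball',len(W[m]),np.round(W[m].mean(0)),w2j(W[m].mean(0)))
cv2.imwrite('pics/v7.png',np.hstack([cv2.resize(c['image'][110:330,170:340],(400,518)),cv2.resize(c2['image'][150:260,150:390],(400,183)).repeat(1,0) if 0 else cv2.copyMakeBorder(cv2.resize(c2['image'][150:260,150:390],(400,183)),0,335,0,0,0)]))
E
```

```text
t: 37.8
eef_pos: [550.5, 139.0, 214.6]
tcp_rot: [3.141, 0.001, -3.093]
ft_force: [-0.3, 0.4, -0.9]
opening: 0.007
t: 38.6
eef_pos: [379.0, 339.1, 214.3]
tcp_rot: [-3.141, -0.001, -3.091]
ft_force: [0.7, -0.8, -0.2]
opening: 0.006
top b 98 rear x at y-10,0,10 [np.float64(12.3), np.float64(12.8), np.float64(10.1)] mid y err rear/front [np.float64(-1.7), np.float64(2.8)] max x 43.6 z 40.1
top c 119 rear x at y-10,0,10 [np.float64(10.2), np.float64(10.3), np.float64(11.4)] mid y err rear/front [np.float64(0.3), np.float64(2.4)] max x 44.9 z 39.6
top d 114 rear x at y-10,0,10 [np.float64(8.9), np.float64(12.3), np.float64(12.2)] mid y err rear/front [np.float64(0.0), np.float64(-2.2)] max x 44.9 z 40.0
side b 98 rear x at y-10,0,10 [np.float64(13.0), np.float64(12.4), np.float64(11.9)] mid y err rear/front [np.float64(-1.5), np.float64(1.5)] max x 44.7 z 39.9
side c 95 rear x at y-10,0,10 [np.float64(12.2), np.float64(11.8), np.float64(14.3)] mid y err rear/front [np.float64(-2.6), np.float64(3.0)] max x 44.8 z 39.7
side d 90 rear x at y-10,0,10 [np.float64(11.5), np.float64(11.0), np.float64(10.8)] mid y err rear/front [np.float64(3.2), np.float64(3.1)] max x 44.7 z 39.7
top 111 c [609.7 208.4] [30. 40.] deg -25.6
side 207 c [611.  209.2] [31. 41.] deg -26.0
side 103 c [510.4 230.8] [ 8. 71.] deg -25.3
side 162 c [628.3 289.8] [41. 41.] deg 40.3
t 38.8 [379.8 337.8 214.6] jig [-103.5  550.1] yaw -3.095 F [ 0.1  0.3 -0.8] op 0.004
ball 74 [529. -35. 109.] [ 27.2 170.7]
```

View pics/v7.png

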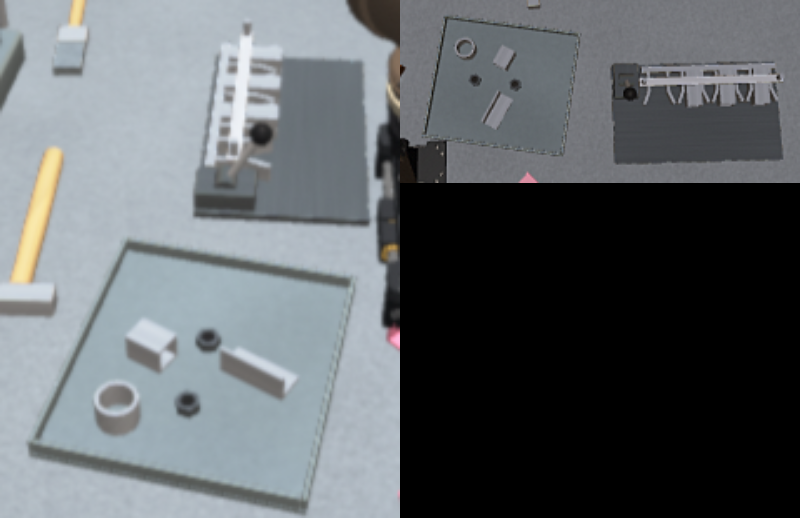

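The ball's position matches its clamped start (529, -35). The coupons are still home, and the sleeve, shortie and angle are in the tray. Handing in.

```bash
python3 -c "
from cell import env
print(env.job_done())"
```

```text
the job is handed in; nothing more can be done
None
```

The job is done and handed in at about 39 s of robot time; no verdict was reported.

**What I did**
- I threw the lever over to its stop, felt at about 12 N.
- I moved the sleeve onto the tray floor.
- I put the three coupons present into nests d, c and b. Each push stopped hard at 11–17 N, with the finger within 0.5 mm of the same place in all three.
- I pulled the lever back to its stop, felt at about 23 N.

**What the last checks showed**
- **Coupons:** the rear ends measured mostly 10–13 mm from the jig's origin (nominal 10 mm), with tops at about 40 mm. That fits home, given the camera's resolution of about 2 mm. A few depth-edge readings strayed (8.9 and 14.3 mm rear end, up to 3 mm sideways), which I took as noise.
- **Lever:** the ball is back within 1 mm of where it was at the clamped start.
- **Tray:** the shortie, angle and sleeve are all inside it.
- **Hammer:** I never went near it, and it looks unmoved in the pictures, though I did not measure it.
- **Robot:** the arm is clear of everything.

No check failed. My first estimate of the jig's position was about 7 mm out sideways. It disagreed with the lever ball, so I corrected it from the guide pins before moving.

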